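# Tip the press mould onto its back and seat it against the stop rail

## Task

Get the plaster press mould with the round hollow ready for use, by pushing only: push it over backwards, away from its hollow face, so that it lies on its back with the hollow facing up, then push it along the worktop until the end that was its top rests flush against the wooden stop rail. Do not pick up, lift or carry it; leave the other mould, with the oblong hollow, standing where it is and leave the things around undisturbed.

Things in the scene. Friction and masses are not known exactly. Their poses are not given: they have to be found in the camera images.
- round_mould: Loose plaster block, 0.35 to 0.7 kg, standing on its foot end: 45 mm thick (own x), 90 wide (own y), 130 tall (own z). Its hollow face (round hollow 66 mm across, 22 deep, centred half-way up; flat above 98 mm) looks along own -x, roughly to the robot; the plain back along +x, roughly to the rail. Origin: centre of the foot end. Pushed near its top it tips about the rear foot edge.
- round_mould_centre (a point): Centre of the round-hollow mould, 65 mm from its foot end, mid width and mid thickness; axes as the mould's. Height 65 mm standing, 22.5 mm lying on its back; then own x points down and own z points level, to the former top end. Tipped past about 19 degrees it falls over by itself.
- mould_top_left (a point): Point on the round-hollow mould's top end face (130 mm from the foot), at its +y side edge, mid thickness. Must finally be at the rail's near face.
- mould_top_right (a point): Same at the -y side edge of the top end face.
- mould_heel (a point): Middle of the round-hollow mould's rear foot edge (where back and foot end meet), on which it tips. It stays on the worktop, z near 0, unless the mould is lifted.
- oblong_mould: Bystander: loose plaster block of the same outer size (45 x 90 x 130 mm, standing, same axes and origin) but with an oblong hollow 92 mm high and 56 mm wide. Stays standing. It stands some 0.19 to 0.27 m to the left or right of the round-hollow mould.
- stop_rail: Wooden stop rail fixed to the worktop beyond the moulds, 520 mm long (its own y), 24 mm thick (its own x), 32 mm high. Origin: centre of its underside; its own x points away from the robot, so its near face is at x = -12 mm in its own frame. It may lie up to about 0.4 rad askew to the moulds, 4 to 12 cm beyond where the tipped mould's top end lands.
- wood_rib: Bystander: loose half-round wooden rib lying flat, 52 x 106 x 7 mm, origin at the underside centre.
- slip_trailer: Bystander: loose squeeze bulb with a nozzle, lying, 47 x 103 x 48 mm, origin at the underside centre.
- jar_lid: Bystander: loose round lid lying upside down, 86 mm across, 14 mm high, origin at the underside centre.
Not all that is in view belongs to the job. Leave any purple look-alike of the round_mould alone.

How it is judged:
On the way:
1. the round-hollow mould has been tipped over and lies on its back, hollow up (angle between round_mould's own x axis and vertical above 3.05 rad and height (world z) of round_mould_centre below 0.03 m), for 0.2 s.
At the end, for the whole second after the job is handed in: The round-hollow mould lies on its back on the worktop (hollow up within 5 degrees), at rest, the full width of its former top end within the length of the stop rail and within 4 mm of its near face, and the oblong-hollow mould still stands (all of step 1 and x of mould_top_left in the frame of stop_rail between -0.016 and -0.008 m and x of mould_top_right in the frame of stop_rail between -0.016 and -0.008 m and y of mould_top_left in the frame of stop_rail between -0.26 and 0.26 m and y of mould_top_right in the frame of stop_rail between -0.26 and 0.26 m and linear speed of round_mould below 0.01 m/s and angle between oblong_mould's own z axis and vertical below 0.05 rad); the robot touches nothing.
It fails at once if the round-hollow mould is lifted or carried (its rear foot edge leaves the worktop by more than 15 mm) (height (world z) of mould_heel above 0.015 m).
It fails at once if the oblong-hollow mould is moved by more than 10 mm or tilted (distance of oblong_mould from where it was at the start of the episode above 0.01 m or angle between oblong_mould's own z axis and vertical above 0.15 rad).
It fails at once if another thing near the work is moved by more than 15 mm (distance of any of wood_rib, slip_trailer, jar_lid from where it was at the start of the episode above 0.015 m).
It also fails if it takes over 61 s, if anything falls off the work surface, if the arm or the gripper's body presses on something with over 40 N, if the wrist force passes 120 N, or if a joint passes its speed limit or range.

## Robot

A 6-joint arm with a two-finger parallel gripper is mounted at the origin on a cart in front of the work surface, level with it; the furniture and walls round the work are solid. World frame = base frame: x ahead of the robot, y to its left, z up, the work surface at z = 0. Lengths are in m, angles in rad, forces in N, time in s.
With the tool pointing down it reaches from about 0.3 to 0.875 m from the base axis. Payload 4.2 kg.
Tool frame: the origin (TCP) lies on the mounting face of the last link; the fingertips stand 173 mm ahead of it and the grasp point (between the pads) lies 155 mm ahead of it; x points along the fingers, y is the direction in which the jaws open and shut, and the axes are right-handed (so a half turn about x gives the same grasp; the last joint's range is limited). The gripper opens to 85 mm and grips with 20 to 120 N. Pads are 22 mm wide; open, the fingers measure 114 mm over their backs; the gripper's body (76 mm by 85 mm) begins 54 mm behind the grasp point. The pads swing forward as they close: fully open they stand 13 mm farther back than shut.
Start: joints at [-1.274, 0.32, 1.565, -0, 1.257, -0.02], TCP at [0.179, -0.546, 0.405] pointing down, gripper open.
Joint ranges: [-3.11, 3.11], [-0.84, 2.01], [0.21, 2.61], [-1.34, 4.49], [0.05, 2.63], [-2.56, 2.56]. Speed limits (rad/s): [2.57, 2.57, 3.14, 3.14, 3.14, 3.14].

## Interface

Orientations are given as [roll, pitch, yaw] about the fixed x, y, z axes, in that order (R = Rz(yaw) Ry(pitch) Rx(roll)).
In Python, from cell import bot gives the robot as it stands.
- The arm moves only by the tool arm_command, never from a script. Its argument "commands" is a list of rows, each an object with "translation": the shift along the tool's x, y, z in cm, a list of three; "turn": the turn, a rotation vector about the tool's x, y, z in rad, a list of three. In form: [{"translation": [dx, dy, dz], "turn": [rx, ry, rz]}, ...]. A call has exactly 10 rows; each row shifts and turns the pose as measured when the row begins, along the tool's axes as they then stand; what a row does not reach is not made up. A row lasts 1/8 s, in which the tool goes at most 62.5 mm and 10.7 degrees, less where a joint would pass 70% of its speed; a pose out of reach is approached as far as the arm can. A call with a gripper value outside its range is refused whole. "jaw" is the closure, from 0 (fully open) to 1 (shut), set as the call begins (left out, the last holds). The fingers move at their own pace and stop on an object; the grip force is fixed at half the most. Time passes only in rows, so rows that do not move let the fingers close, or fill a call up. It gives the time, the measured TCP pose, the force and the opening at its end, in the units of the state.
- bot.read_state(): the state, without advancing time (a new reading comes with each control period).
- bot.grab_frame(name): name is "scene" or "top" or "wrist"; returns a dict with "frame" (384x512x3 uint8, red, green, blue), "fx", "fy", "cx", "cy" (pixels), "R" (3x3) and "t" (3): a world point X has camera coordinates R X + t. Camera axes: x right, y down, z forward; pixel columns grow to the right and rows downward; lengths in m; the calibration is good to about 2 mm. A picture is of the moment at which its call begins. There is no depth.
- bot.sign_off(): hands the job in, once; it reports no verdict.
The state is a dict: "clock": time; "joints": joint angles; "dq": joint speeds; "effort": joint torques, N m; "ee_pos": TCP position; "tcp_rot": TCP orientation; "wrist_force": force on the tool from outside, world axes, zero at the start; "ft_torque": the same for the moment, N m; "grip_width": finger opening in m.
Only numpy, scipy, OpenCV 4.12 (cv2) and the standard library are available. Lean on these libraries where they do the work, as an engineer would, in place of code of your own. Each camera call takes 0.05 s, during which the arm holds its last target.

## Working session

There is one attempt and no reset: what is moved stays moved. The work goes in short steps, Python scripts to look and compute and a tool call to move; the robot and the scene stay as the last step left them, time stands still between calls to the robot, and variables do not carry over. Pictures are saved under pics/ and viewed, and the job is handed in when it is done.

Besides the shell and the picture viewer there is one more tool, called after "Request:" as name(argument=value, ...), one argument or row to a line, values as JSON. arm_command: Moves the arm, as the interface text tells. Its arguments: {"type":"object","properties":{"commands":{"type":"array","items":{"type":"object","properties":{"translation":{"type":"array","items":{"type":"number"}},"turn":{"type":"array","items":{"type":"number"}}}}},"jaw":{"type":"number"}},"required":["commands"]}

```bash
ls; mkdir -p pics
python3 - <<'E'
from cell import bot
import cv2,json,pickle
for n in ("scene","top","wrist"):
    f=bot.grab_frame(n); cv2.imwrite(f"pics/{n}0.png",f["frame"][:,:,::-1]); pickle.dump(f,open(f"{n}0.pkl","wb"))
    print(n,f["fx"],f["cx"],f["cy"],f["R"],f["t"])
print(bot.read_state())
E
```

```text
pics
scene 369.94326420164043 257.30607077276557 192.90766570786056 [[-0.81149413 -0.5842971  -0.00861273]
 [-0.44214035  0.62356496 -0.64473146]
 [ 0.38208532 -0.51938776 -0.76436062]] [0.34696252 0.40210826 0.73679068]
top 387.39729312628754 254.44659607552705 194.07234602777078 [[ 0.07217124 -0.99738616 -0.0034875 ]
 [-0.97386046 -0.06971299 -0.21618486]
 [ 0.21537666  0.01899867 -0.97634622]] [-0.16897823  0.54188173  1.0005431 ]
wrist 296.93606320670995 257.11133815899336 191.18998187559183 [[ 0.31203803 -0.95006758 -0.00196469]
 [-0.91417036 -0.30080984  0.27167259]
 [-0.25869832 -0.08297611 -0.96238773]] [-0.57301985 -0.03582078  0.37799254]
{'clock': 0.15, 'joints': array([-1.27402973e+00,  3.20157008e-01,  1.56538241e+00,  1.48487882e-06,
        1.25742391e+00, -2.00128090e-02]), 'dq': array([ 0.00097185, -0.00199344, -0.00503466,  0.00129947,  0.00134255,
        0.00112909]), 'effort': array([-2.11226825e-04, -4.15842247e+01, -2.34345692e+01, -1.26519126e-04,
        5.85584683e-03, -9.00840917e-06]), 'ee_pos': array([ 0.17907558, -0.54627648,  0.40407474]), 'tcp_rot': array([-1.59183923,  1.56942565,  1.86653237]), 'wrist_force': array([0.43068164, 0.17860863, 0.18621278]), 'ft_torque': array([-0.03437753, -0.01068943, -0.03462661]), 'grip_width': 0.0857709871973624}
```

View pics/scene0.png

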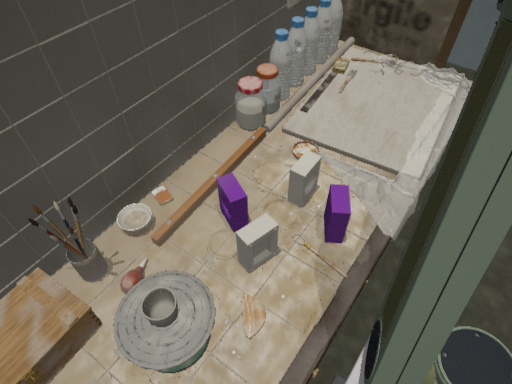

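View pics/top0.png

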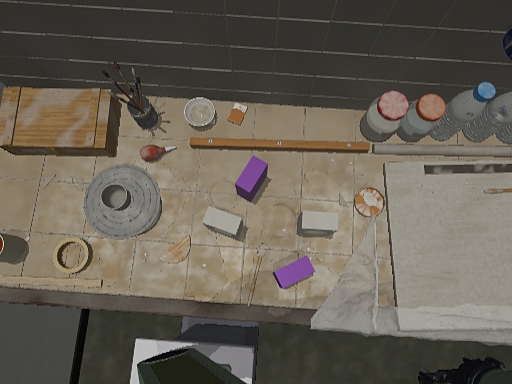

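View pics/wrist0.png

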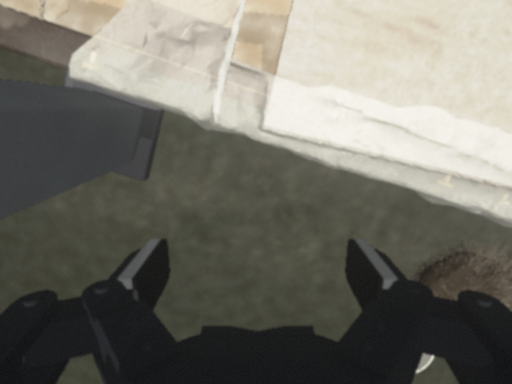

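Run:
```python
import cv2,pickle,numpy as np
for n in("scene","top"):
    f=pickle.load(open(n+"0.pkl","rb"));print(n,-np.array(f["R"]).T@f["t"])
a=cv2.imread("pics/scene0.png")[140:280,200:370]; cv2.imwrite("pics/s0c.png",cv2.resize(a,None,fx=4.5,fy=4.2,interpolation=2))
a=cv2.imread("pics/top0.png")[125:300,170:395]; cv2.imwrite("pics/t0c.png",cv2.resize(a,None,fx=3.4,fy=3.4,interpolation=2))
```

```text
scene [0.17782943 0.33466863 0.82541392]
top [ 0.32441893 -0.14976934  1.09343379]
```

View pics/s0c.png

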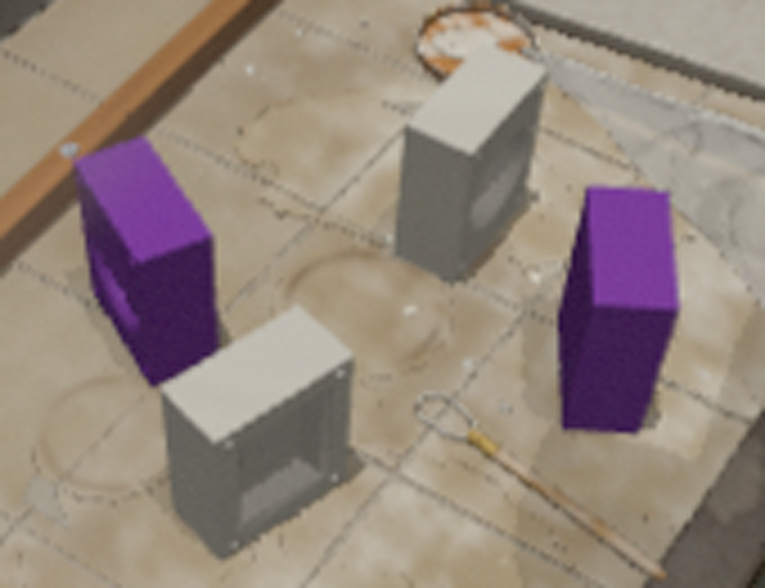

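View pics/t0c.png

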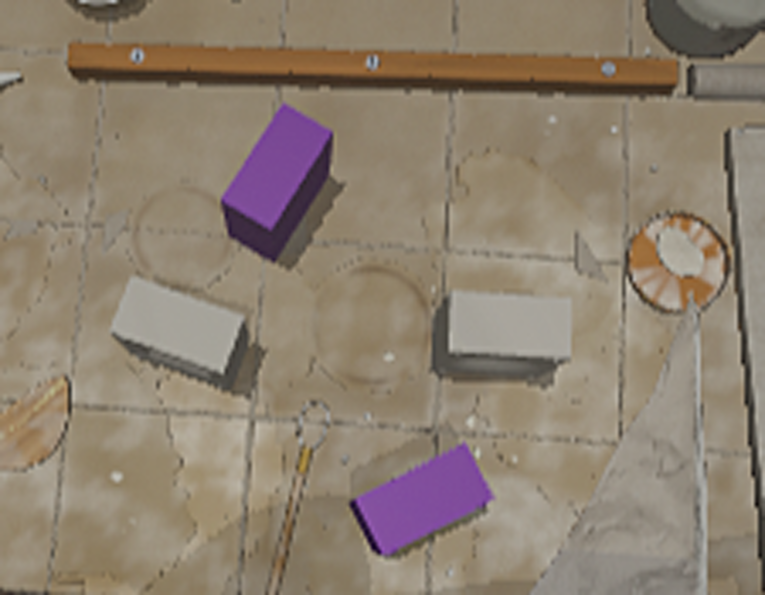

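```bash
cat > h.py <<'E'
import numpy as np,pickle,cv2
def ray(f,u,v,z):
    R=np.array(f["R"]);t=np.array(f["t"]);c=-R.T@t
    d=R.T@np.array([(u-f["cx"])/f["fx"],(v-f["cy"])/f["fy"],1]); return c+d*(z-c[2])/d[2]
def proj(f,X):
    p=np.array(f["R"])@np.array(X)+f["t"]; return f["fx"]*p[0]/p[2]+f["cx"],f["fy"]*p[1]/p[2]+f["cy"]
E
python3 - <<'E'
import cv2
a=cv2.imread("pics/top0.png")
cv2.imwrite("pics/t0d.png",cv2.resize(a[200:245,285:350],None,fx=12,fy=12,interpolation=2))
cv2.imwrite("pics/t0e.png",cv2.resize(a[130:160,180:380],None,fx=4,fy=8,interpolation=2))
b=cv2.imread("pics/scene0.png")
cv2.imwrite("pics/s0d.png",cv2.resize(b[145:215,280:330],None,fx=8,fy=8,interpolation=2))
E
```

```text
(no output)
```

View pics/t0d.png

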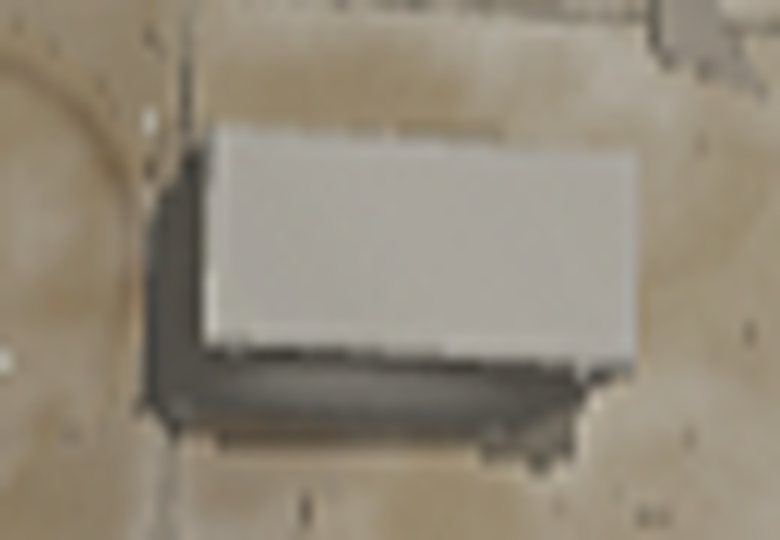

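View pics/t0e.png

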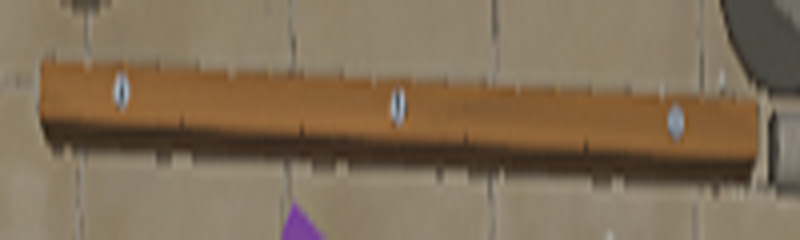

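View pics/s0d.png

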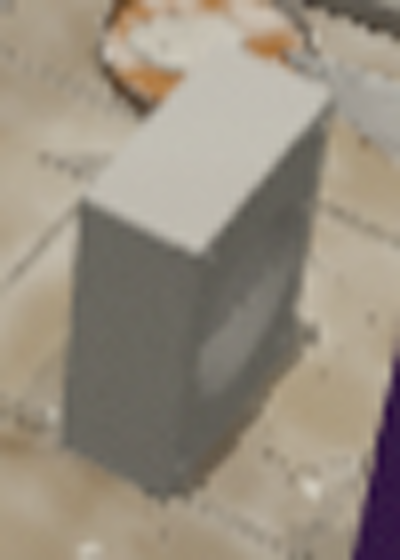

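Run:
```python
from h import *
f=pickle.load(open("top0.pkl","rb")); s=pickle.load(open("scene0.pkl","rb"))
P=[ray(f,(U+.5)/12-.5+285,(V+.5)/12-.5+200,.13) for U,V in((210,127),(637,152),(632,367),(204,347))]
for p in P: print("mould top",p.round(4))
P=np.array(P)
print("c",P.mean(0).round(4),"w",np.linalg.norm(P[0]-P[1]),np.linalg.norm(P[2]-P[3]),np.linalg.norm(P[0]-P[3]),np.linalg.norm(P[1]-P[2]))
d=(P[0]-P[1]+P[3]-P[2]); print("yaw",np.arctan2(-d[0],d[1]))
Q=[ray(s,(U+.5)/8-.5+280,(V+.5)/8-.5+145,z) for U,V,z in((80,203,.13),(200,253,.13),(330,97,.13),(65,440,0),(178,495,0))]
for p in Q: print("scene",p.round(4))
R=[ray(f,(U+.5)/4-.5+180,(V+.5)/8-.5+130,.032) for U,V in((42,118),(757,160),(40,62),(757,100))]
for p in R: print("rail",p.round(4))
d=R[0]-R[1];print("rail yaw",np.arctan2(-d[0],d[1]),np.linalg.norm(d))
d=R[2]-R[3];print("rail yaw",np.arctan2(-d[0],d[1]),np.linalg.norm(d))
# other objects, top crop px t0c
g=lambda U,V,z: ray(f,(U+.5)/3.4-.5+170,(V+.5)/3.4-.5+125,z).round(3)
print("lid",g(628,260,.014),g(678,310,0.014),g(728,260,.014))
print("purpleA",[g(*p,.13) for p in((283,105),(333,132),(275,228),(224,200))],g(275,262,0))
print("purpleB",[g(*p,.13) for p in((352,505),(462,445),(493,495),(387,555))])
print("oblong",[g(*p,.13) for p in((130,278),(245,320),(225,375),(112,330))])
```

```text
mould top [ 0.5041 -0.2538  0.13  ]
mould top [ 0.5052 -0.3434  0.13  ]
mould top [ 0.4598 -0.3435  0.13  ]
mould top [ 0.4576 -0.2547  0.13  ]
c [ 0.4817 -0.2989  0.13  ] w 0.08962151342045135 0.08890199261094783 0.046526069082328515 0.04540180334454588
yaw 0.018446979714512493
scene [ 0.5028 -0.2495  0.13  ]
scene [ 0.4597 -0.253   0.13  ]
scene [ 0.4609 -0.339   0.13  ]
scene [ 0.5046 -0.2564  0.    ]
scene [ 0.4585 -0.2584  0.    ]
rail [0.6922 0.0669 0.032 ]
rail [ 0.7129 -0.448   0.032 ]
rail [0.7134 0.0707 0.032 ]
rail [ 0.7357 -0.4478  0.032 ]
rail yaw 0.04008050840142123 0.5153175067192632
rail yaw 0.04291142676700858 0.518948036357746
lid [ 0.562 -0.413  0.014] [ 0.523 -0.455  0.014] [ 0.568 -0.496  0.014]
purpleA [array([ 0.639, -0.12 ,  0.13 ]), array([ 0.62 , -0.159,  0.13 ]), array([ 0.542, -0.121,  0.13 ]), array([ 0.561, -0.081,  0.13 ])] [ 0.542 -0.119  0.   ]
purpleB [array([ 0.343, -0.191,  0.13 ]), array([ 0.391, -0.268,  0.13 ]), array([ 0.358, -0.291,  0.13 ]), array([ 0.31 , -0.218,  0.13 ])]
oblong [array([ 0.497, -0.016,  0.13 ]), array([ 0.471, -0.104,  0.13 ]), array([ 0.43 , -0.092,  0.13 ]), array([ 0.457, -0.006,  0.13 ])]
```

```bash
cat >> h.py <<'E'
from scipy.spatial.transform import Rotation as Ro
def state():
    from cell import bot
    s=bot.read_state(); return s, Ro.from_euler("xyz",s["tcp_rot"]).as_matrix()
def want(yaw,sgn):  # tool x down, tool y along sgn*rail-y
    x=np.array([0,0,-1.]); y=sgn*np.array([-np.sin(yaw),np.cos(yaw),0]); return np.c_[x,y,np.cross(x,y)]
def plan(goal,yaw,sgn,n):
    s,R=state(); W=want(yaw,sgn); p=np.array(s["ee_pos"])
    rv=Ro.from_matrix(R.T@W).as_rotvec()
    print("clock",s["clock"],"F",np.round(s["wrist_force"],1),"p",p.round(4),"grip",round(s["grip_width"],4))
    print("R",R.round(3).tolist(),"rotvec rem",rv.round(4))
    print("d world",(goal-p).round(4))
    for i in range(n):
        Ri=R@Ro.from_rotvec(rv*i/n).as_matrix(); print("cm",(Ri.T@(np.array(goal)-p)/n*100).round(2),"turn",(rv/n).round(4))
E
python3 - <<'E'
from h import *
for s in(1,-1): plan([.42,-.3,.36],.041,s,9)
E
```

```text
clock 0.15 F [0.4 0.2 0.2] p [ 0.1791 -0.5463  0.4041] grip 0.0858
R [[-0.0, 0.312, -0.95], [0.001, -0.95, -0.312], [-1.0, -0.001, -0.0]] rotvec rem [-2.8658e+00 -2.0000e-03  2.0000e-04]
d world [ 0.2409  0.2463 -0.0441]
cm [ 0.49 -1.77 -3.4 ] turn [-3.184e-01 -2.000e-04  0.000e+00]
cm [ 0.49 -0.61 -3.78] turn [-3.184e-01 -2.000e-04  0.000e+00]
cm [ 0.49  0.6  -3.78] turn [-3.184e-01 -2.000e-04  0.000e+00]
cm [ 0.49  1.75 -3.4 ] turn [-3.184e-01 -2.000e-04  0.000e+00]
cm [ 0.49  2.73 -2.68] turn [-3.184e-01 -2.000e-04  0.000e+00]
cm [ 0.49  3.43 -1.69] turn [-3.184e-01 -2.000e-04  0.000e+00]
cm [ 0.49  3.79 -0.53] turn [-3.184e-01 -2.000e-04  0.000e+00]
cm [0.49 3.77 0.68] turn [-3.184e-01 -2.000e-04  0.000e+00]
cm [0.49 3.36 1.83] turn [-3.184e-01 -2.000e-04  0.000e+00]
clock 0.15 F [0.4 0.2 0.2] p [ 0.1791 -0.5463  0.4041] grip 0.0858
R [[-0.0, 0.312, -0.95], [0.001, -0.95, -0.312], [-1.0, -0.001, -0.0]] rotvec rem [2.758e-01 2.000e-04 1.400e-03]
d world [ 0.2409  0.2463 -0.0441]
cm [ 0.49 -1.77 -3.4 ] turn [0.0306 0.     0.0002]
cm [ 0.49 -1.87 -3.34] turn [0.0306 0.     0.0002]
cm [ 0.49 -1.97 -3.28] turn [0.0306 0.     0.0002]
cm [ 0.49 -2.07 -3.22] turn [0.0306 0.     0.0002]
cm [ 0.49 -2.17 -3.15] turn [0.0306 0.     0.0002]
cm [ 0.49 -2.26 -3.09] turn [0.0306 0.     0.0002]
cm [ 0.49 -2.36 -3.02] turn [0.0306 0.     0.0002]
cm [ 0.49 -2.45 -2.94] turn [0.0306 0.     0.0002]
cm [ 0.49 -2.54 -2.87] turn [0.0306 0.     0.0002]
```

Request:
arm_command(
  commands=[
    {"translation": [0.5,-1.8,-3.4],"turn": [0.03,0,0]},
    {"translation": [0.5,-1.9,-3.3],"turn": [0.03,0,0]},
    {"translation": [0.5,-2.0,-3.3],"turn": [0.03,0,0]},
    {"translation": [0.5,-2.1,-3.2],"turn": [0.03,0,0]},
    {"translation": [0.5,-2.2,-3.1],"turn": [0.03,0,0]},
    {"translation": [0.5,-2.3,-3.1],"turn": [0.03,0,0]},
    {"translation": [0.5,-2.4,-3.0],"turn": [0.03,0,0]},
    {"translation": [0.5,-2.4,-2.9],"turn": [0.03,0,0]},
    {"translation": [0.5,-2.5,-2.9],"turn": [0.03,0,0]},
    {"translation": [0,0,0],"turn": [0,0,0]},
  ],
  jaw=0.45,
)

```text
clock: 1.4
ee_pos: [0.4255, -0.2918, 0.355]
tcp_rot: [-0.981, 1.565, 2.196]
wrist_force: [0.7, 0.1, -0.2]
grip_width: 0.0469
```

Run:
```python
from h import *
from cell import bot
plan([.42,-.3,.294],.03,-1,3)
for n in("wrist","scene"):
    f=bot.grab_frame(n); cv2.imwrite(f"pics/{n}1.png",f["frame"][:,:,::-1]); pickle.dump(f,open(n+"1.pkl","wb"))
```

```text
clock 1.4 F [ 0.7  0.1 -0.2] p [ 0.4255 -0.2918  0.355 ] grip 0.0469
R [[-0.003, 0.035, -0.999], [0.004, -0.999, -0.035], [-1.0, -0.004, 0.003]] rotvec rem [0.0055 0.003  0.0044]
d world [-0.0055 -0.0082 -0.061 ]
cm [2.03 0.28 0.19] turn [0.0018 0.001  0.0015]
cm [2.03 0.27 0.19] turn [0.0018 0.001  0.0015]
cm [2.03 0.27 0.19] turn [0.0018 0.001  0.0015]
```

View pics/wrist1.png

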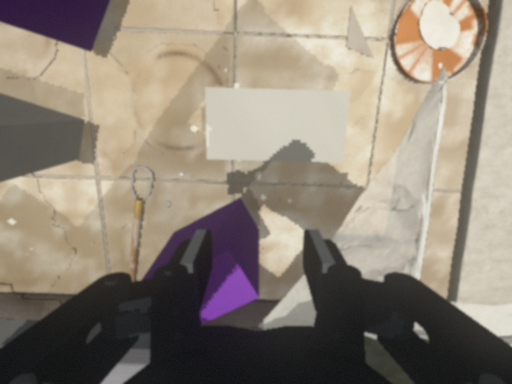

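View pics/scene1.png

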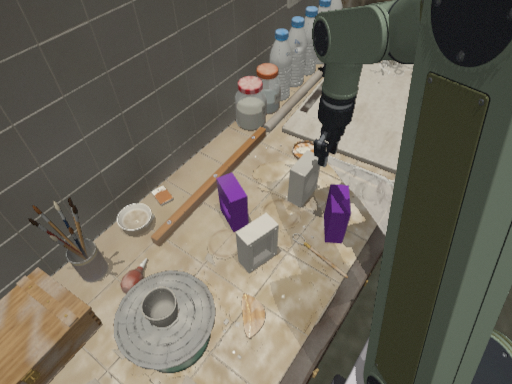

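Run:
```python
from h import *
f=pickle.load(open("wrist1.pkl","rb"))
for q in((207,88),(349,91),(347,163),(207,160)): print(ray(f,*q,.13).round(4))
plan([.432,-.299,.291],.03,-1,3)
```

```text
[ 0.5033 -0.2561  0.13  ]
[ 0.5047 -0.3437  0.13  ]
[ 0.4599 -0.3478  0.13  ]
[ 0.4585 -0.2557  0.13  ]
clock 1.5 F [-0.2  0.6  0.1] p [ 0.4244 -0.2932  0.3554] grip 0.0471
R [[-0.003, 0.033, -0.999], [0.003, -0.999, -0.033], [-1.0, -0.003, 0.003]] rotvec rem [0.0033 0.003  0.0034]
d world [ 0.0076 -0.0058 -0.0644]
cm [ 2.15  0.21 -0.25] turn [0.0011 0.001  0.0011]
cm [ 2.15  0.21 -0.25] turn [0.0011 0.001  0.0011]
cm [ 2.15  0.2  -0.25] turn [0.0011 0.001  0.0011]
```

Request:
arm_command(
  commands=[
    {"translation": [1.7,0.2,-0.25],"turn": [0,0,0]},
    {"translation": [1.7,0.2,-0.25],"turn": [0,0.003,0.003]},
    {"translation": [1.7,0.2,-0.25],"turn": [0,0,0]},
    {"translation": [1.7,0,0],"turn": [0,0,0]},
    {"translation": [0,0,0],"turn": [0,0,0]},
    {"translation": [0,0,0],"turn": [0,0,0]},
    {"translation": [0,0,0],"turn": [0,0,0]},
    {"translation": [0,0,0],"turn": [0,0,0]},
    {"translation": [0,0,0],"turn": [0,0,0]},
    {"translation": [0,0,0],"turn": [0,0,0]},
  ],
)

```text
clock: 2.75
ee_pos: [0.4282, -0.3051, 0.2896]
tcp_rot: [2.191, 1.564, -0.925]
wrist_force: [0.6, 0.3, -0.2]
grip_width: 0.047
```

Run:
```python
from h import *
from cell import bot
f=bot.grab_frame("scene"); a=f["frame"][:,:,::-1][100:260,200:400]; cv2.imwrite("pics/s2.png",cv2.resize(a,None,fx=3.7,fy=3.7,interpolation=2))
plan([.49,-.3,.286],.03,-1,1)
```

```text
clock 2.8 F [-0.2  0.4  0.5] p [ 0.4282 -0.3051  0.2896] grip 0.0471
R [[0.004, 0.026, -1.0], [-0.006, -1.0, -0.026], [-1.0, 0.006, -0.004]] rotvec rem [-0.0043 -0.0042 -0.0059]
d world [ 0.0618  0.0051 -0.0036]
cm [ 0.38 -0.36 -6.19] turn [-0.0043 -0.0042 -0.0059]
```

View pics/s2.png

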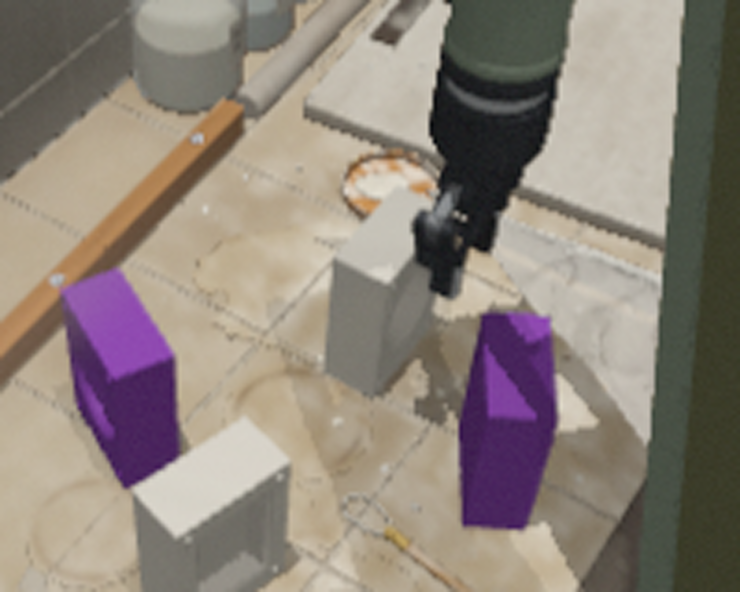

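Request:
arm_command(
  commands=[
    {"translation": [0.1,-0.2,-0.6],"turn": [-0.004,-0.004,-0.006]},
    {"translation": [0.1,-0.2,-0.6],"turn": [0,0,0]},
    {"translation": [0,0,-0.6],"turn": [0,0,0]},
    {"translation": [0,0,-0.6],"turn": [0,0,0]},
    {"translation": [0,0,-0.6],"turn": [0,0,0]},
    {"translation": [0,0,-0.6],"turn": [0,0,0]},
    {"translation": [0,0,-0.6],"turn": [0,0,0]},
    {"translation": [0,0,-0.6],"turn": [0,0,0]},
    {"translation": [0,0,-0.6],"turn": [0,0,0]},
    {"translation": [0,0,0],"turn": [0,0,0]},
  ],
)

```text
clock: 4.05
ee_pos: [0.4865, -0.299, 0.2872]
tcp_rot: [-1.563, 1.57, 1.609]
wrist_force: [-1.0, 0.0, -0.2]
grip_width: 0.0467
```

Run:
```python
from h import *
from cell import bot
f=bot.grab_frame("scene"); a=f["frame"][:,:,::-1][100:260,200:400]; cv2.imwrite("pics/s3.png",cv2.resize(a,None,fx=3.7,fy=3.7,interpolation=2))
plan([.51,-.3,.286],.03,-1,1)
```

```text
clock 4.1 F [-0.3  0.1 -0.1] p [ 0.4862 -0.299   0.2871] grip 0.0467
R [[-0.0, 0.03, -1.0], [0.001, -1.0, -0.03], [-1.0, -0.001, 0.0]] rotvec rem [0.0005 0.0003 0.0007]
d world [ 0.0238 -0.001  -0.0011]
cm [ 0.11  0.17 -2.37] turn [0.0005 0.0003 0.0007]
```

View pics/s3.png

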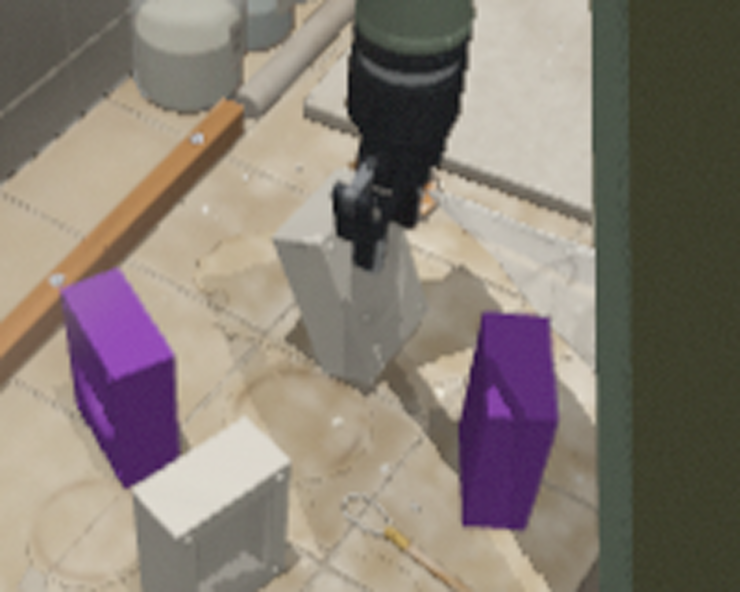

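The mould is tipping about its rear foot edge (crop ~350,290), near balance; I'll push a bit more.

Request:
arm_command(
  commands=[
    {"translation": [0,0,-0.5],"turn": [0,0,0]},
    {"translation": [0,0,-0.5],"turn": [0,0,0]},
    {"translation": [0,0,-0.5],"turn": [0,0,0]},
    {"translation": [0,0,0],"turn": [0,0,0]},
    {"translation": [0,0,0],"turn": [0,0,0]},
    {"translation": [0,0,0],"turn": [0,0,0]},
    {"translation": [0,0,0],"turn": [0,0,0]},
    {"translation": [0,0,0],"turn": [0,0,0]},
    {"translation": [0,0,0],"turn": [0,0,0]},
    {"translation": [0,0,0],"turn": [0,0,0]},
  ],
)

```text
clock: 5.35
ee_pos: [0.5017, -0.2985, 0.2871]
tcp_rot: [-0.871, 1.57, 2.301]
wrist_force: [0.2, -0.1, -0.6]
grip_width: 0.0471
```

Run:
```python
from h import *
from cell import bot
f=bot.grab_frame("scene"); a=f["frame"][:,:,::-1][100:260,200:400]; cv2.imwrite("pics/s4.png",cv2.resize(a,None,fx=3.7,fy=3.7,interpolation=2))
f=bot.grab_frame("wrist"); cv2.imwrite("pics/w4.png",f["frame"][:,:,::-1]); pickle.dump(f,open("w4.pkl","wb"))
plan([.45,-.3,.29],.04,-1,1)
```

```text
clock 5.45 F [-0.5  0.1  1.1] p [ 0.5017 -0.2985  0.2871] grip 0.047
R [[-0.001, 0.03, -1.0], [0.001, -1.0, -0.03], [-1.0, -0.001, 0.001]] rotvec rem [-0.01    0.0008  0.001 ]
d world [-0.0517 -0.0015  0.0029]
cm [-0.28 -0.01  5.17] turn [-0.01    0.0008  0.001 ]
```

View pics/s4.png

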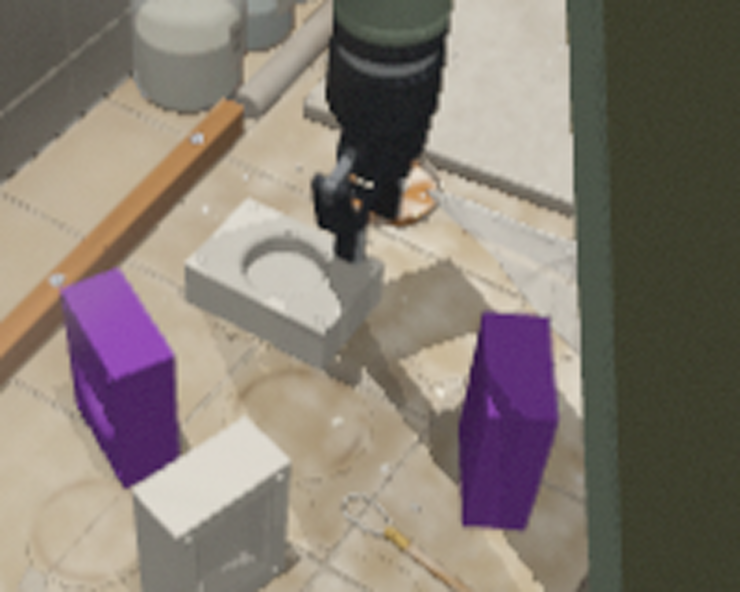

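View pics/w4.png

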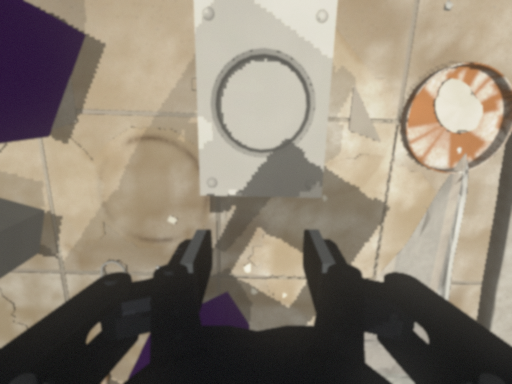

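Run:
```python
from h import *
f=pickle.load(open("w4.pkl","rb"))
for q in((200,195),(325,196)): print(ray(f,*q,.045).round(4))
from cell import bot
f=bot.grab_frame("top"); cv2.imwrite("pics/t4.png",cv2.resize(f["frame"][:,:,::-1][130:230,260:390],None,fx=6,fy=6,interpolation=2)); pickle.dump(f,open("t4.pkl","wb"))
plan([.462,-.3,.287],.04,-1,1)
```

```text
[ 0.506  -0.2549  0.045 ]
[ 0.5081 -0.3474  0.045 ]
clock 5.5 F [-0.5  0.9 -0.5] p [ 0.5017 -0.2985  0.2871] grip 0.0469
R [[-0.001, 0.03, -1.0], [0.001, -1.0, -0.03], [-1.0, -0.001, 0.001]] rotvec rem [-0.01    0.0007  0.0009]
d world [-0.0397 -0.0015 -0.0001]
cm [0.02 0.03 3.98] turn [-0.01    0.0007  0.0009]
```

View pics/t4.png

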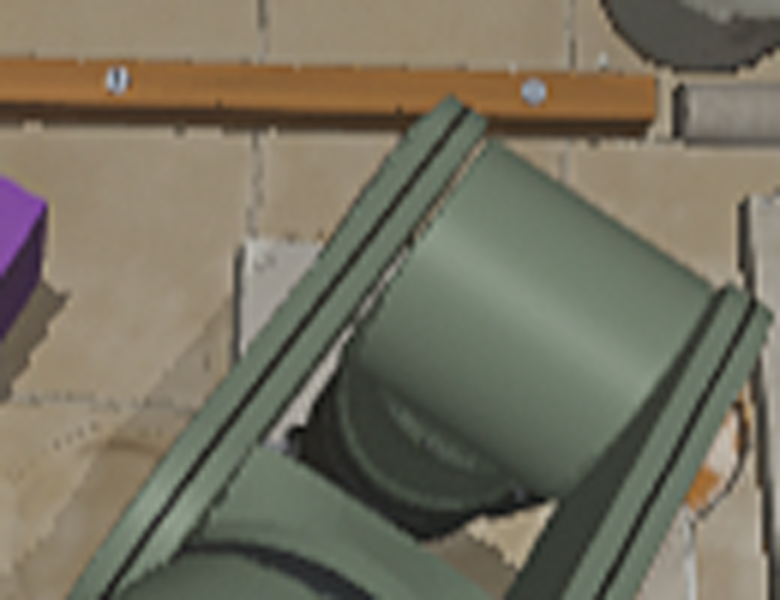

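Request:
arm_command(
  commands=[
    {"translation": [0,0.1,1.0],"turn": [-0.005,0,0]},
    {"translation": [0,0.1,1.0],"turn": [-0.005,0,0]},
    {"translation": [0,0,1.0],"turn": [0,0,0]},
    {"translation": [0,0,1.0],"turn": [0,0,0]},
    {"translation": [1.5,0,0],"turn": [0,0,0]},
    {"translation": [2.0,0,0],"turn": [0,0,0]},
    {"translation": [2.0,0,0],"turn": [0,0,0]},
    {"translation": [1.5,0,0],"turn": [0,0,0]},
    {"translation": [0,0,0],"turn": [0,0,0]},
    {"translation": [0,0,0],"turn": [0,0,0]},
  ],
)

```text
clock: 6.75
ee_pos: [0.4581, -0.3021, 0.2125]
tcp_rot: [-0.846, 1.569, 2.336]
wrist_force: [0.8, 0.0, 0.4]
grip_width: 0.0472
```

Run:
```python
from h import *
from cell import bot
f=bot.grab_frame("scene"); a=f["frame"][:,:,::-1][100:260,200:400]; cv2.imwrite("pics/s5.png",cv2.resize(a,None,fx=3.7,fy=3.7,interpolation=2))
f=bot.grab_frame("wrist"); cv2.imwrite("pics/w5.png",f["frame"][:,:,::-1]); pickle.dump(f,open("w5.pkl","wb"))
plan([.462,-.301,.191],.04,-1,1)
```

```text
clock 6.85 F [ 0.1  0.6 -0.1] p [ 0.458  -0.3021  0.2128] grip 0.0468
R [[-0.001, 0.04, -0.999], [0.001, -0.999, -0.04], [-1.0, -0.001, 0.001]] rotvec rem [-0.0002  0.001   0.0013]
d world [ 0.004   0.0011 -0.0218]
cm [ 2.18 -0.09 -0.41] turn [-0.0002  0.001   0.0013]
```

View pics/s5.png

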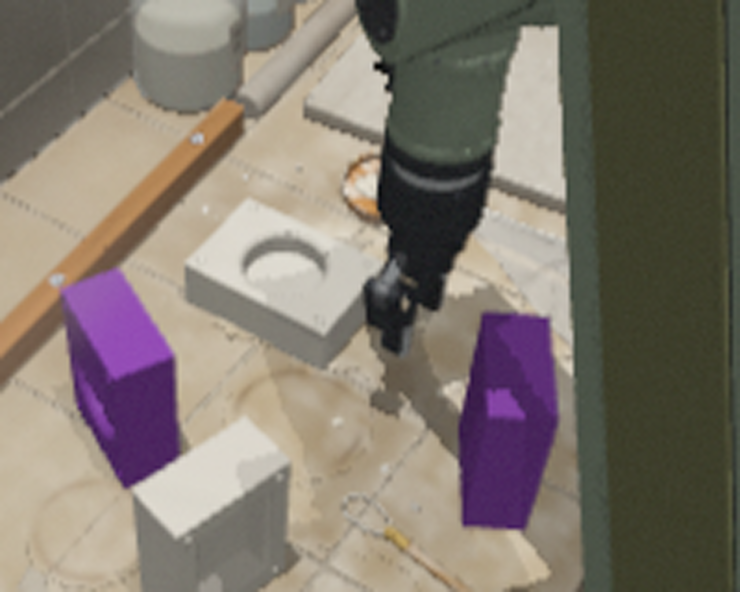

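View pics/w5.png

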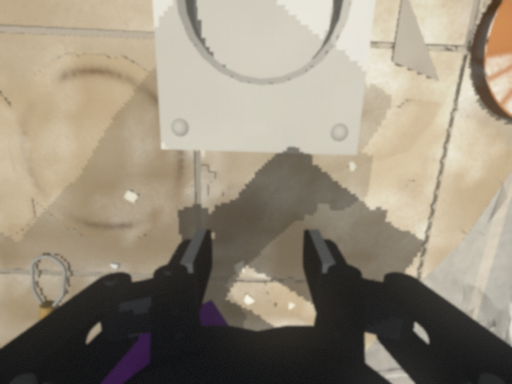

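Request:
arm_command(
  commands=[
    {"translation": [1.0,0,0],"turn": [0,0,0]},
    {"translation": [1.1,0,0],"turn": [0,0,0]},
    {"translation": [0,0,-1.0],"turn": [0,0,0]},
    {"translation": [0,0,-1.0],"turn": [0,0,0]},
    {"translation": [0,0,-1.0],"turn": [0,0,0]},
    {"translation": [0,0,-1.0],"turn": [0,0,0]},
    {"translation": [0,0,-1.0],"turn": [0,0,0]},
    {"translation": [0,0,-1.0],"turn": [0,0,0]},
    {"translation": [0,0,-1.0],"turn": [0,0,0]},
    {"translation": [0,0,-1.0],"turn": [0,0,0]},
  ],
)

```text
clock: 8.1
ee_pos: [0.5421, -0.2986, 0.1914]
tcp_rot: [-0.287, 1.566, 2.895]
wrist_force: [-4.0, 0.8, 2.4]
grip_width: 0.0469
```

Run:
```python
from h import *
from cell import bot
f=bot.grab_frame("scene"); a=f["frame"][:,:,::-1][100:260,200:400]; cv2.imwrite("pics/s6.png",cv2.resize(a,None,fx=3.7,fy=3.7,interpolation=2))
f=bot.grab_frame("wrist"); cv2.imwrite("pics/w6.png",f["frame"][:,:,::-1]); pickle.dump(f,open("w6.pkl","wb"))
plan([.566,-.301,.191],.041,-1,1)
```

```text
clock 8.2 F [ 0.5 -0.5  0.7] p [ 0.5432 -0.2987  0.1914] grip 0.047
R [[-0.001, 0.041, -0.999], [0.0, -0.999, -0.041], [-1.0, -0.0, 0.001]] rotvec rem [-0.0002  0.001   0.0002]
d world [ 0.0228 -0.0023 -0.0004]
cm [ 0.04  0.33 -2.27] turn [-0.0002  0.001   0.0002]
```

View pics/s6.png

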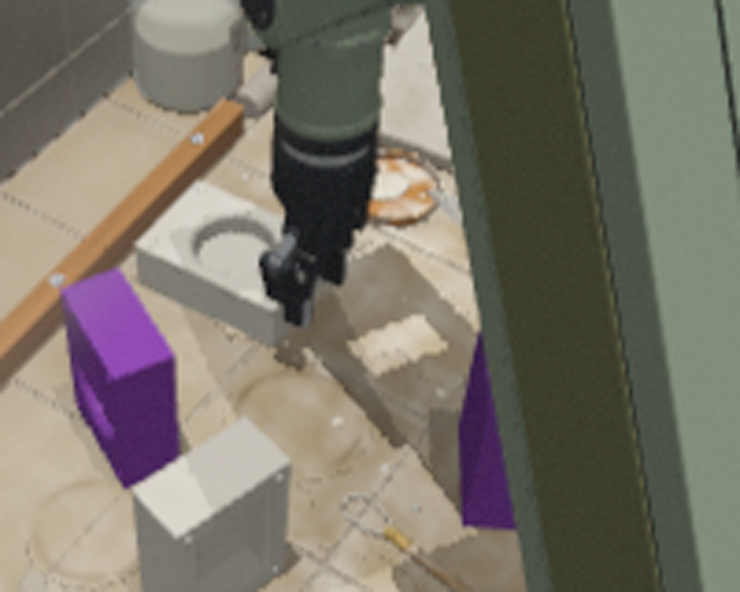

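View pics/w6.png

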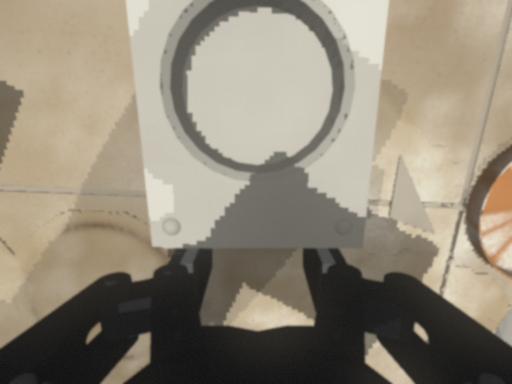

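Request:
arm_command(
  commands=[
    {"translation": [0,0,-0.4],"turn": [0,0,0]},
    {"translation": [0,0,-0.4],"turn": [0,0,0]},
    {"translation": [0,0,-0.4],"turn": [0,0,0]},
    {"translation": [0,0,-0.4],"turn": [0,0,0]},
    {"translation": [0,0,-0.2],"turn": [0,0,0]},
    {"translation": [0,0,-0.2],"turn": [0,0,0]},
    {"translation": [0,0,-0.2],"turn": [0,0,0]},
    {"translation": [0,0,-0.2],"turn": [0,0,0]},
    {"translation": [0,0,-0.2],"turn": [0,0,0]},
    {"translation": [0,0,-0.2],"turn": [0,0,0]},
  ],
)

```text
clock: 9.45
ee_pos: [0.5687, -0.2978, 0.1913]
tcp_rot: [-0.181, 1.556, 3.003]
wrist_force: [-9.6, -1.2, 6.1]
grip_width: 0.0469
```

Run:
```python
from h import *
from cell import bot
f=bot.grab_frame("scene"); a=f["frame"][:,:,::-1][100:220,200:330]; cv2.imwrite("pics/s7.png",cv2.resize(a,None,fx=5,fy=5,interpolation=2))
plan([.566,-.301,.191],.041,-1,1)
```

```text
clock 9.5 F [-8.5 -0.8  5.3] p [ 0.5688 -0.2978  0.1913] grip 0.0465
R [[-0.015, 0.042, -0.999], [0.002, -0.999, -0.042], [-1.0, -0.003, 0.015]] rotvec rem [0.0007 0.0148 0.0027]
d world [-0.0028 -0.0032 -0.0003]
cm [0.03 0.31 0.29] turn [0.0007 0.0148 0.0027]
```

View pics/s7.png

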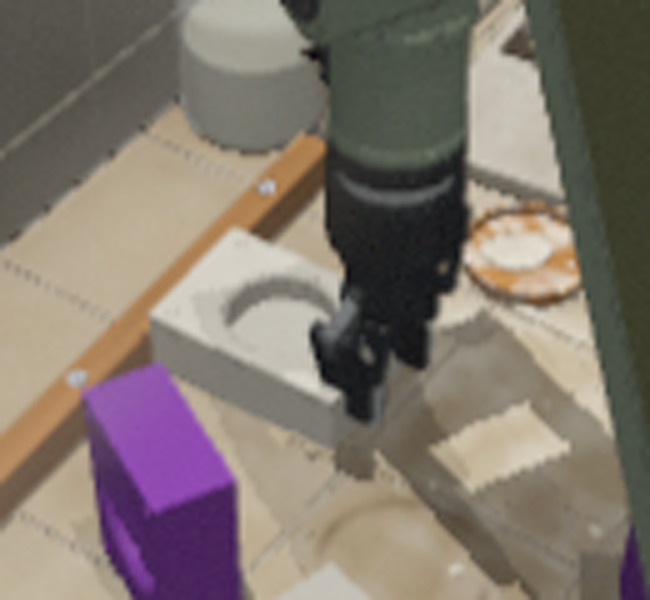

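Request:
arm_command(
  commands=[
    {"translation": [0,0,-0.3],"turn": [0,0,0]},
    {"translation": [0,0,-0.3],"turn": [0,0,0]},
    {"translation": [0,0,-0.4],"turn": [0,0,0]},
    {"translation": [0,0,-0.4],"turn": [0,0,0]},
    {"translation": [0,0,-0.4],"turn": [0,0,0]},
    {"translation": [0,0,-0.4],"turn": [0,0,0]},
    {"translation": [0,0,-0.4],"turn": [0,0,0]},
    {"translation": [0,0,-0.4],"turn": [0,0,0]},
    {"translation": [0,0,-0.4],"turn": [0,0,0]},
    {"translation": [0,0,-0.4],"turn": [0,0,0]},
  ],
)

```text
clock: 10.75
ee_pos: [0.5816, -0.2992, 0.1912]
tcp_rot: [-0.158, 1.469, 3.027]
wrist_force: [-13.7, -1.4, 9.5]
grip_width: 0.047
```

Run:
```python
from h import *
plan([.566,-.301,.191],.041,-1,1)
```

```text
clock 10.75 F [-13.7  -1.4   9.5] p [ 0.5816 -0.2992  0.1912] grip 0.047
R [[-0.101, 0.043, -0.994], [0.012, -0.999, -0.045], [-0.995, -0.016, 0.1]] rotvec rem [0.0031 0.1001 0.0158]
d world [-0.0156 -0.0018 -0.0002]
cm [0.17 0.11 1.55] turn [0.0031 0.1001 0.0158]
```

Request:
arm_command(
  commands=[
    {"translation": [0,0,0.5],"turn": [0,0,0]},
    {"translation": [0,0,1],"turn": [0,0,0]},
    {"translation": [0,0,1],"turn": [0,0,0]},
    {"translation": [0,0,1.5],"turn": [0,0,0]},
    {"translation": [0,0,1.5],"turn": [0,0.05,0]},
    {"translation": [-1,0,0.5],"turn": [0,0.05,0.01]},
    {"translation": [-2,0,0],"turn": [0,0,0]},
    {"translation": [-2,0,0],"turn": [0,0,0]},
    {"translation": [-3,0,0],"turn": [0,0,0]},
    {"translation": [-3,0,0],"turn": [0,0,0]},
  ],
)

```text
clock: 12.0
ee_pos: [0.5149, -0.302, 0.3074]
tcp_rot: [-2.099, 1.562, 1.084]
wrist_force: [1.3, 0.4, -0.4]
grip_width: 0.0469
```

Run:
```python
from h import *
from cell import bot
f=bot.grab_frame("scene"); a=f["frame"][:,:,::-1][100:220,200:330]; cv2.imwrite("pics/s8.png",cv2.resize(a,None,fx=5,fy=5,interpolation=2));pickle.dump(f,open("s8.pkl","wb"))
f=bot.grab_frame("wrist"); cv2.imwrite("pics/w8.png",f["frame"][:,:,::-1]); pickle.dump(f,open("w8.pkl","wb"))
plan([.46,-.301,.36],.041,-1,1)
```

```text
clock 12.1 F [0.6 0.1 0.1] p [ 0.5158 -0.3025  0.3101] grip 0.047
R [[0.011, 0.041, -0.999], [0.004, -0.999, -0.041], [-1.0, -0.004, -0.011]] rotvec rem [ 0.0004 -0.0109  0.0035]
d world [-0.0558  0.0015  0.0499]
cm [-5.05 -0.4   5.51] turn [ 0.0004 -0.0109  0.0035]
```

View pics/s8.png

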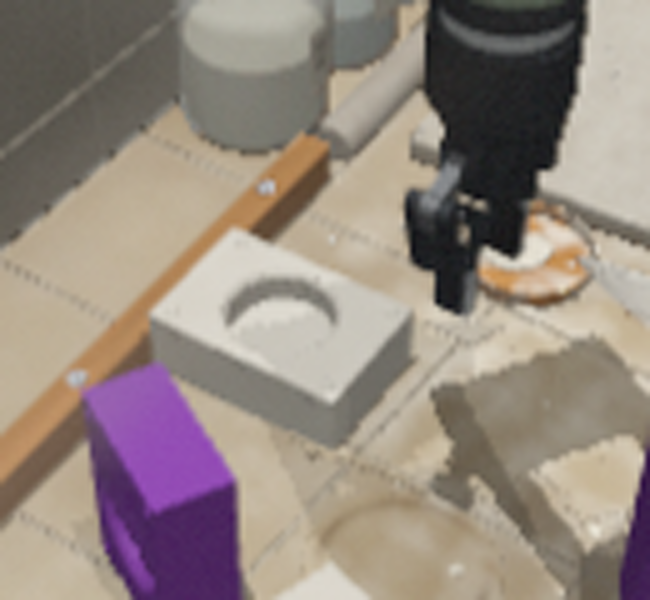

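View pics/w8.png

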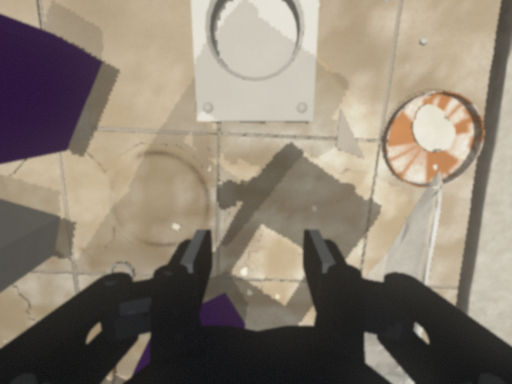

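Request:
arm_command(
  commands=[
    {"translation": [-3,0,0],"turn": [0,0,0]},
    {"translation": [-4,0,0],"turn": [0,0,0]},
    {"translation": [-3,0,2],"turn": [0,0,0]},
    {"translation": [0,3,3],"turn": [0,0,0]},
    {"translation": [0,3,4],"turn": [0,0,0]},
    {"translation": [0,3,4],"turn": [0,0,0]},
    {"translation": [0,3,4],"turn": [0,0,0]},
    {"translation": [0,3,4],"turn": [0,0,0]},
    {"translation": [0,3,3],"turn": [0,0,0]},
    {"translation": [0,0,0],"turn": [0,0,0]},
  ],
)

```text
clock: 13.35
ee_pos: [0.2711, -0.496, 0.3996]
tcp_rot: [-1.885, 1.559, 1.299]
wrist_force: [0.2, 0.3, -0.6]
grip_width: 0.0471
```

Run:
```python
from h import *
from cell import bot
f=bot.grab_frame("top"); cv2.imwrite("pics/t9.png",f["frame"][:,:,::-1]);pickle.dump(f,open("t9.pkl","wb"))
cv2.imwrite("pics/t9c.png",cv2.resize(f["frame"][:,:,::-1][130:210,275:365],None,fx=8,fy=7,interpolation=2))
f=bot.grab_frame("scene"); a=f["frame"][:,:,::-1]; cv2.imwrite("pics/s9.png",a);pickle.dump(f,open("s9.pkl","wb"))
cv2.imwrite("pics/s9c.png",cv2.resize(a[130:200,220:300],None,fx=9,fy=8,interpolation=2))
```

```text
(no output)
```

View pics/t9.png

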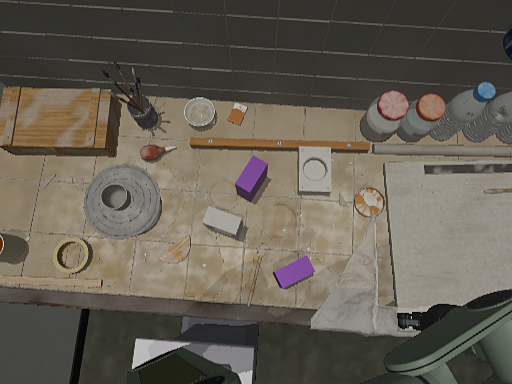

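View pics/t9c.png

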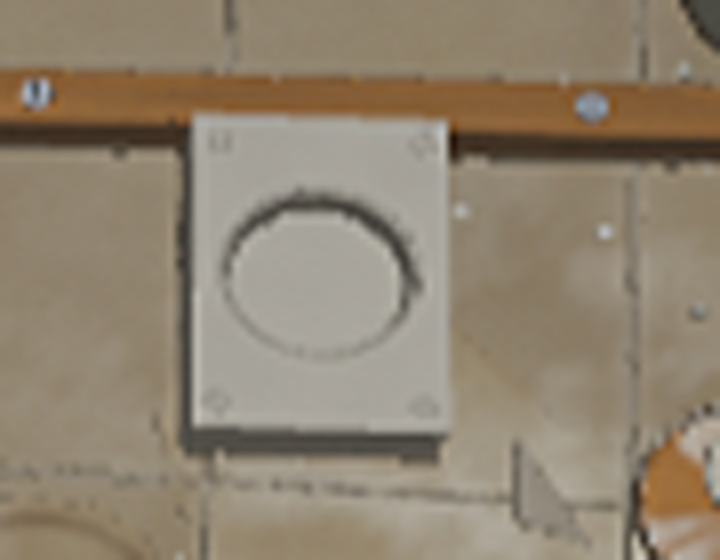

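View pics/s9c.png

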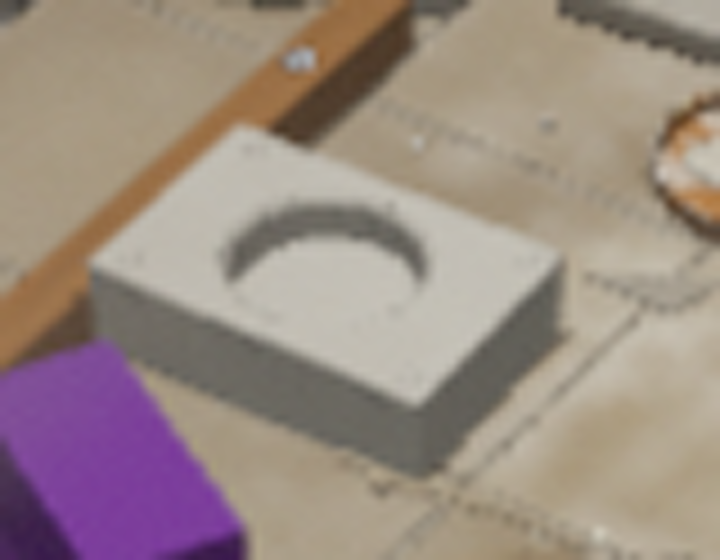

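Run:
```python
from h import *
f=pickle.load(open("t9.pkl","rb")); g=lambda U,V,z: ray(f,(U+.5)/8-.5+275,(V+.5)/7-.5+130,z)
T=[g(191,113,.045),g(449,121,.045)];F=[g(190,427,.045),g(450,434,.045)]
R=[g(20,123,.032),g(700,139,.032)]
for p in T+F+R: print(p.round(4))
d=R[0]-R[1];d/=np.linalg.norm(d);n=np.array([d[1],-d[0],0]);
print("gap from top corners",[(p-R[0])@n for p in T],"from foot+130",[(p-R[0])@n+.13 for p in F])
s=pickle.load(open("s9.pkl","rb")); h=lambda U,V,z: ray(s,(U+.5)/9-.5+220,(V+.5)/8-.5+130,z)
print("scene",[h(*q).round(4) for q in((90,265,.045),(242,125,.045),(420,405,.045),(562,262,.045))])
# whole-image differences vs start
a=cv2.imread("pics/top0.png").astype(int);b=cv2.imread("pics/t9.png").astype(int)
m=(abs(a-b).max(2)>40).astype('uint8'); n,_,st,_=cv2.connectedComponentsWithStats(m); print([list(x) for x in st[1:] if x[4]>8])
```

```text
[ 0.7054 -0.2442  0.045 ]
[ 0.7085 -0.3359  0.045 ]
[ 0.5743 -0.2501  0.045 ]
[ 0.5779 -0.3401  0.045 ]
[ 0.7014 -0.1841  0.032 ]
[ 0.7119 -0.4284  0.032 ]
gap from top corners [np.float64(0.0014122144219381935), np.float64(0.000580611380582527)] from foot+130 [np.float64(0.00018710380860609277), np.float64(-7.168954214747947e-05)]
scene [array([ 0.7036, -0.2432,  0.045 ]), array([ 0.7084, -0.3331,  0.045 ]), array([ 0.5749, -0.2487,  0.045 ]), array([ 0.5776, -0.3343,  0.045 ])]
[[np.int32(297), np.int32(146), np.int32(34), np.int32(50), np.int32(1194)], [np.int32(297), np.int32(212), np.int32(39), np.int32(27), np.int32(335)], [np.int32(306), np.int32(216), np.int32(17), np.int32(9), np.int32(44)], [np.int32(397), np.int32(289), np.int32(115), np.int32(95), np.int32(4988)], [np.int32(246), np.int32(323), np.int32(12), np.int32(3), np.int32(17)], [np.int32(176), np.int32(343), np.int32(19), np.int32(9), np.int32(36)], [np.int32(492), np.int32(345), np.int32(20), np.int32(23), np.int32(217)], [np.int32(170), np.int32(349), np.int32(6), np.int32(6), np.int32(15)], [np.int32(186), np.i
[... 154 characters left out ...]
355), np.int32(4), np.int32(5), np.int32(11)], [np.int32(159), np.int32(357), np.int32(5), np.int32(4), np.int32(10)], [np.int32(489), np.int32(357), np.int32(16), np.int32(13), np.int32(78)], [np.int32(452), np.int32(358), np.int32(25), np.int32(26), np.int32(263)], [np.int32(483), np.int32(368), np.int32(5), np.int32(4), np.int32(9)], [np.int32(506), np.int32(369), np.int32(6), np.int32(11), np.int32(38)], [np.int32(231), np.int32(371), np.int32(22), np.int32(13), np.int32(110)], [np.int32(418), np.int32(378), np.int32(6), np.int32(6), np.int32(17)], [np.int32(469), np.int32(378), np.int32(2), np.int32(6), np.int32(9)], [np.int32(474), np.int32(378), np.int32(3), np.int32(6), np.int32(9)]]
```

Run:
```python
from cell import bot
print(bot.sign_off())
```

```text
the job is handed in; nothing more can be done
None
```

I tipped the round-hollow mould onto its back with a slow two-finger push near its top. I then pushed it along the worktop by its foot end until it sat against the stop rail, backed the arm away and handed the job in at about 13.5 s. No verdict was reported.

- **Mould:** it lies on its back with the hollow facing up. From the top camera, both corners of the former top end are within about 1.5 mm of the rail's near face, and the foot-end corners put it within 0.2 mm. The scene camera agrees to about 2 mm, which is also the calibration accuracy.
- **Contact with the rail:** in the last push the fingertips stopped advancing while the tool tilted, at about 14 N, so the mould was against the rail.
- **Everything else:** comparing the top picture before and after shows changes only at the round mould's old and new places and at the robot. The oblong mould, the purple look-alikes and the other bystanders look unmoved.
- **Robot:** the arm was clear of everything, with wrist force near zero.

No check failed.

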